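# Clamp a basket base with the pin spanner

### The job

Tighten the clamp ring that holds the woven basket base on the weaving stand. Lift the pin spanner out of its wooden rest, set it on the ring with both pins fully down in the two holes while the ring is still unturned, and let go of it. Then take hold of the spanner again by the rear end of its handle, swing the ring clockwise (seen from above) until it is firmly against its stop, and let go, leaving the spanner fully seated in the ring and the jar, basket and pot undisturbed.

Things in the scene. Friction and masses are not known exactly. Their poses are not given: they have to be found in the camera images.
- spanner: Face pin spanner, 0.3 to 0.5 kg, lying level in the rest, pins down: a steel crossbar head with a pale wooden handle on top. Origin: midpoint between the pins on the head's flat underside. z up, y through both pins, handle towards -x. Handle: straight bar 16 mm wide (y), 18 mm tall (z 14 to 32), from x = +14 to -158. Centre of mass about x = -21, z = 12.
- head_centre (a point): The spanner's origin, same axes. Head: bar 24 (x) by 104 (y) by 14 mm (z 0 to 14). Pins: 8 mm in diameter at y = +40 and -40, down to z = -14, with tips tapered to 5 mm. A heel under the handle (x = -40 to -52) also reaches down to z = 0: with the pins in the ring's holes, head and heel stand level on the ring and the spanner stays there when let go.
- lift_point (a point): Middle of the handle's section at spanner x = -28, z = +23, same axes: near the centre of mass, the bare stretch between head and heel, a good place to lift the spanner, gripping across its y (16 mm). Once it is seated, this point is 23 mm above the ring's top.
- handle_end (a point): Middle of the handle's section 28 mm from its rear tip (spanner x = -130, z = +23), same axes: where to hold it for turning, gripping across y. Holding it within 45 mm of this point is holding the rear end.
- rest: Fixed wooden tool rest, origin at the centre of its underside, z up. Slab 176 (x) by 50 by 20 mm tall; the spanner's origin lies on it at x = +72 to +77, y about 0, same yaw. Two cheeks (x = -88 to -14, inner faces at y = +13 and -13, outer at 25, 56 mm tall) flank the rear of the handle, so it cannot be gripped there. Lift the spanner straight up 45 mm before moving sideways.
- stand: Fixed weaving stand, origin at the centre of its underside on the ring's axis, z up. A grey foot, a plywood board 176 mm across and a woven base with cane spokes to 207 mm across, all below 42 mm; a dark pressure plate up to 44 mm under the ring, and a dark stud in the ring's bore, just below the ring's top.
- ring_centre (a point): Centre of the clamp ring's flat top, on the turning axis, 62 mm above the table. z up, y through both holes; turns with the ring. Plain aluminium ring, 116 mm across, bore 42 mm, 18 mm thick, with two through holes of 12 mm, closed 18 mm down by the pressure plate. The spanner fits either way round (half a turn apart).
- ring_hole_a (a point): Centre of one hole's mouth, on the ring's top, 40 mm from the axis at +y of the ring.
- ring_hole_b (a point): Centre of the other hole's mouth, 40 mm from the axis at -y of the ring.
- clamp_ring (a joint): Ring angle in rad, growing clockwise seen from above. Starts between 0 and 0.25; hard stop at 1.10. The ring keeps its height as it turns; it is stiff (about 1 N m of friction, some 8 N at the handle's end) and stays where it is left. The pins are loose in the holes: the spanner turns up to about 0.06 rad before the ring follows.
- jar: Bystander: dark jar with a steel lid, 84 mm across, 115 mm tall, origin at the centre of its underside.
- basket: Bystander: small woven basket, 130 mm across, about 57 mm tall with its loops, origin at the centre of its underside.
- pot: Bystander: low yellow paint pot with a white lid, 68 mm across, 55 mm tall, origin at the centre of its underside.

How it is judged:
On the way, in this order (a step that is already met when the one before it is completed fails the run):
1. let go, the spanner stands in the ring, both pins fully in (head centre within 7 mm of the ring's, 5 mm of its top), the ring not yet turned (hole_a within 8 mm of its start) (horizontal distance between head_centre and ring_centre below 0.007 m and z of head_centre in the frame of ring_centre between -0.006 and 0.005 m and angle between the y axis of spanner and the y axis of ring_centre, either way round below 0.15 rad and contact force between the fingers and spanner below 0.1 N and distance of ring_hole_a from where it was at the start of the episode below 0.008 m), for 0.2 s.
2. the ring is past 0.5 rad on its way round, with the fingers on the spanner within 45 mm of the handle_end point (value of joint clamp_ring above 0.5 rad and distance between the grasp point and handle_end below 0.045 m and contact force between the fingers and spanner above 0.5 N), for 0.05 s.
At the end, for the whole second after the job is handed in: The ring is turned to its stop (joint above 1.03 of 1.10 rad) and the spanner, let go and at rest, is still fully seated in it: head centre within 7 mm of the ring's centre, its underside within 5 mm of the ring's top face, pins in line with the holes within 0.15 rad (value of joint clamp_ring above 1.03 rad and horizontal distance between head_centre and ring_centre below 0.007 m and z of head_centre in the frame of ring_centre between -0.006 and 0.005 m and angle between the y axis of spanner and the y axis of ring_centre, either way round below 0.15 rad and contact force between the fingers and spanner below 0.1 N and linear speed of spanner below 0.02 m/s); the robot touches nothing.
It fails at once if the jar is shifted by more than 25 mm or tipped over (distance of jar from where it was at the start of the episode above 0.025 m or angle between jar's own z axis and vertical above 0.3 rad).
It fails at once if the basket is shifted by more than 25 mm or tipped over (distance of basket from where it was at the start of the episode above 0.025 m or angle between basket's own z axis and vertical above 0.3 rad).
It fails at once if the pot is shifted by more than 25 mm or tipped over (distance of pot from where it was at the start of the episode above 0.025 m or angle between pot's own z axis and vertical above 0.3 rad).
It also fails if it takes over 58 s, if anything falls off the work surface, if the arm or the gripper's body presses on something with over 40 N, if the wrist force passes 120 N, or if a joint passes its speed limit or range.

### The arm

A 6-joint arm with a two-finger parallel gripper is mounted at the origin on the work surface. World frame = base frame: x ahead of the robot, y to its left, z up, the work surface at z = 0. Lengths are in m, angles in rad, forces in N, time in s.
With the tool pointing down it reaches from about 0.3 to 0.775 m from the base axis. Payload 14.6 kg.
Tool frame: the origin (TCP) lies on the centre line of the jaws, within the pads' length; the fingertips stand ctrl.tcp_to_tips ahead of it and the grasp point (between the pads) is the TCP (ctrl.tcp_to_tips is the distance from the TCP to the fingertips, in m); z points along the fingers, y is the direction in which the jaws open and shut (so a half turn about z gives the same grasp; the last joint's range is limited). The gripper opens to 85 mm and grips with 20 to 120 N. Pads are 22 mm wide; open, the fingers measure 114 mm over their backs; the gripper's body (76 mm by 85 mm) begins 54 mm behind the grasp point. The pads swing forward as they close: fully open they stand 13 mm farther back than shut.
Start: joints at [-0.067, 0.3, 1.521, -0, 1.321, -0.067], TCP at [0.55, -0, 0.25] pointing down, gripper open.
Joint ranges: [-3.03, 3.03], [-0.79, 2.21], [0.23, 2.52], [-1.04, 4.18], [0, 3.07], [-2.55, 2.55]. Speed limits (rad/s): [2.22, 2.22, 2.57, 3.14, 3.14, 3.14].

### API

Orientations are given as a 3x3 rotation matrix whose columns are the frame's x, y, z axes.
In Python, from workcell import ctrl gives the robot as it stands.
- The arm moves only by the tool step_arm, never from a script. Its argument "commands" is a list of rows, each a list of 3 entries, a list of its own where there are three numbers: the shift along the tool's x, y, z in m, then the turn, a rotation vector about the tool's x, y, z in rad, then the opening, from 0 (shut) to 1 (fully open). A call has 1 to 12 rows; each row shifts and turns the pose as measured when the row begins, along the tool's axes as they then stand; what a row does not reach is not made up. A row lasts 1/8 s, in which the tool goes at most 62.5 mm and 10.7 degrees, less where a joint would pass 70% of its speed; a pose out of reach is approached as far as the arm can. A call is refused whole if a number of a shift passes 0.0625 or a number of a turn 0.188, either way. A call with a gripper value outside its range is refused whole. The fingers move at their own pace and stop on an object; "newtons" is the grip in N (left out, the last holds). Time passes only in rows, so rows that do not move let the fingers close. It gives the time, the measured TCP pose, the force and the opening at its end, in the units of the state.
- ctrl.sense(): the state, without advancing time (a new reading comes with each control period).
- ctrl.capture(name): name is "scene" or "side" or "wrist"; returns a dict with "pixels" (420x560x3 uint8, blue, green, red), "vfov" (degrees; the focal length in pixels is half the picture's height over the tangent of half this angle, whatever the lens; pixels are square), "cx", "cy" (the principal point, pixels), "extrinsics" (4x4, takes a point from world to camera coordinates); the wrist camera has in their place "tool_from_camera" (4x4, takes a point from camera to tool coordinates, whose origin is the TCP and whose axes are the flange's). Camera axes: x right, y up, looking along -z (the intrinsics and any distortion apply to the point x, -y, -z); pixel columns grow to the right and rows downward; lengths in m; the calibration is good to about 2 mm. A picture is of the moment at which its call begins: read the wrist's pose just before it. There is no depth.
- ctrl.finish_job(): hands the job in, once; it reports no verdict.
The state is a dict: "t": time; "joints": joint angles; "joint_velocities": joint speeds; "tau": joint torques, N m; "tcp_pos": TCP position; "tool_rot": TCP orientation; "force": force on the tool from outside, world axes, zero at the start; "moment": the same for the moment, N m; "grip_width": opening from 0.0 (shut) to 1.0 (fully open).
Only numpy, scipy, OpenCV 4.12 (cv2) and the standard library are available. Lean on these libraries where they do the work, as an engineer would, in place of code of your own. Each camera call takes 0.05 s, during which the arm holds its last target.

## Working session

There is one attempt and no reset: what is moved stays moved. The work goes in short steps, Python scripts to look and compute and a tool call to move; the robot and the scene stay as the last step left them, time stands still between calls to the robot, and variables do not carry over. Pictures are saved under pics/ and viewed, and the job is handed in when it is done.

Besides the shell and the picture viewer there is one more tool, called after "Emit:" by a JSON object that holds its "fn" and its "kwargs", one argument or row to a line. step_arm: Moves the arm, as the interface text tells. Its arguments: {"type":"object","properties":{"commands":{"type":"array"},"newtons":{"type":"number"}},"required":["commands"]}

```bash
ls; mkdir -p pics; cat > h.py <<'E'
import numpy as np, cv2
from workcell import ctrl
E
python3 - <<'E'
from h import *
s=ctrl.sense()
print(s, ctrl.tcp_to_tips)
for n in ["scene","side","wrist"]:
    c=ctrl.capture(n); cv2.imwrite(f"pics/{n}0.png",c["pixels"])
    print(n,{k:v for k,v in c.items() if k!="pixels"})
E
```

```text
pics
{'t': 0.0, 'joints': array([-6.65882088e-02,  3.00484439e-01,  1.52162197e+00, -1.12570183e-05,
        1.32071464e+00, -6.66005679e-02]), 'joint_velocities': array([-1.23828256e-05,  1.05272316e-03, -1.46897560e-04, -3.22361877e-05,
       -2.94791973e-04, -7.75767710e-05]), 'tau': array([ 2.33377898e-03, -5.43485534e+01, -3.61782753e+01,  2.82532977e-05,
        4.14875918e-03, -3.55991256e-05]), 'tcp_pos': array([5.49770251e-01, 1.64047268e-05, 2.49696694e-01]), 'tool_rot': array([[-1.51082760e-05,  9.99999248e-01, -1.22638966e-03],
       [ 9.99999997e-01,  1.51951807e-05,  7.08529408e-05],
       [ 7.08715227e-05, -1.22638859e-03, -9.99999245e-01]]), 'force': array([-0.13659255, -0.11724333,  0.47843774]), 'moment': array([ 0.0270102 , -0.02324442, -0.02384836]), 'grip_width': 1.0013869962730693} 0.019
scene {'vfov': 50.18553504878855, 'cx': 276.9214364504956, 'cy': 208.92216913000604, 'extrinsics': array([[-0.4439864 ,  0.89592842,  0.01372372,  0.27234853],
       [-0.63034515, -0.32318595,  0.70584406,  0.3468389 ],
       [ 0.63682106,  0.30473449,  0.7082343 , -1.54732
[... 155 characters left out ...]
rinsics': array([[ 0.75373201, -0.65688621, -0.01971206, -0.47444021],
       [ 0.35739581,  0.3845468 ,  0.85111221, -0.29300328],
       [-0.55150367, -0.64855552,  0.52461361, -1.01229081],
       [ 0.        ,  0.        ,  0.        ,  1.        ]])}
wrist {'vfov': 67.92836512498316, 'cx': 286.1390089461622, 'cy': 208.676313633671, 'tool_from_camera': array([[-5.90954583e-04,  9.45908630e-01,  3.24432604e-01,
         8.27888489e-02],
       [ 9.99999647e-01,  7.52609185e-04, -3.72789746e-04,
        -4.90338013e-04],
       [-5.96795996e-04,  3.24432270e-01, -9.45908741e-01,
        -1.23121924e-01],
       [ 0.00000000e+00,  0.00000000e+00,  0.00000000e+00,
         1.00000000e+00]])}
```

View pics/scene0.png

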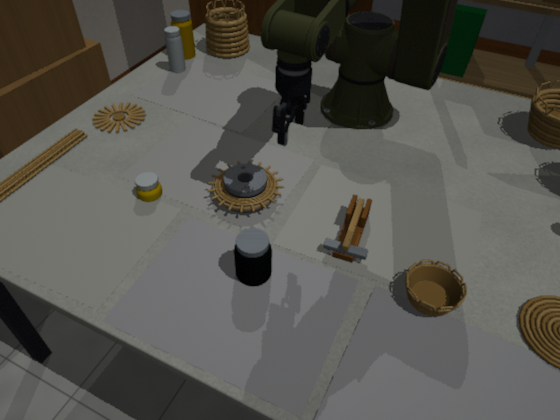

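View pics/side0.png

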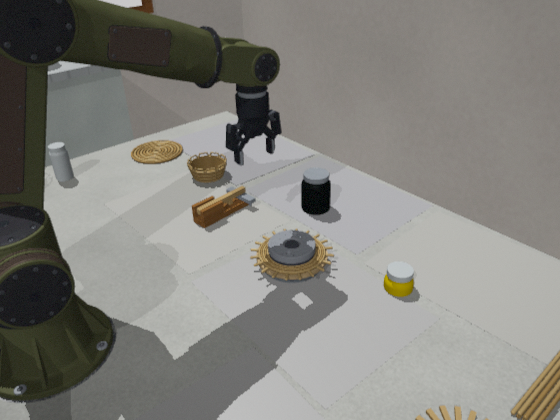

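View pics/wrist0.png

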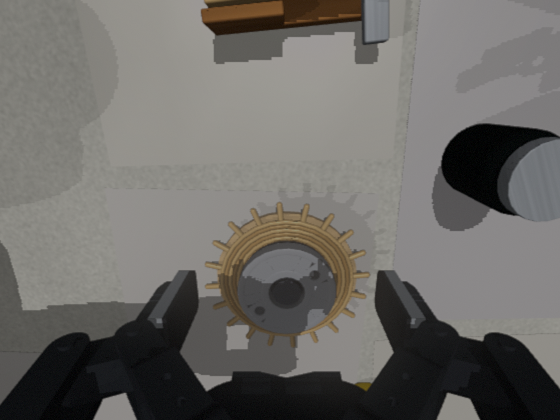

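```bash
cat >> h.py <<'E'
def ray(c,u,v,s=None):
    f=210/np.tan(np.radians(c["vfov"])/2)
    d=np.array([(u-c["cx"])/f,-(v-c["cy"])/f,-1.0])
    if "extrinsics" in c:
        E=c["extrinsics"];R=E[:3,:3];o=-R.T@E[:3,3];d=R.T@d
    else:
        T=c["tool_from_camera"];o=s["tcp_pos"]+s["tool_rot"]@T[:3,3];d=s["tool_rot"]@T[:3,:3]@d
    return o,d
def onz(c,u,v,z,s=None):
    o,d=ray(c,u,v,s);return o+d*(z-o[2])/d[2]
def proj(c,p,s=None):
    f=210/np.tan(np.radians(c["vfov"])/2)
    if "extrinsics" in c:
        E=c["extrinsics"];q=E[:3,:3]@p+E[:3,3]
    else:
        T=c["tool_from_camera"];q=s["tool_rot"].T@(np.asarray(p)-s["tcp_pos"]);q=T[:3,:3].T@(q-T[:3,3])
    return np.array([c["cx"]+f*q[0]/-q[2],c["cy"]+f*q[1]/q[2]])
def crop(img,x,y,w,h,k,name):
    c=img[y:y+h,x:x+w];cv2.imwrite("pics/"+name,cv2.resize(c,None,fx=k,fy=k,interpolation=cv2.INTER_CUBIC))
import pickle
def snap(n,tag):
    s=ctrl.sense();c=ctrl.capture(n);pickle.dump((s,c),open(f"pics/{tag}.pkl","wb"));cv2.imwrite(f"pics/{tag}.png",c["pixels"]);return s,c
def load(tag): return pickle.load(open(f"pics/{tag}.pkl","rb"))
E
python3 - <<'E'
from h import *
for n in ["wrist","scene","side"]: s,c=snap(n,n+"1")
w=load("wrist1")[1]["pixels"]
crop(w,195,190,185,170,4,"w1ring.png")
crop(np.clip(load("scene1")[1]["pixels"].astype(float)*1.5,0,255).astype(np.uint8),310,180,160,140,5,"s1sp.png")
crop(load("side1")[1]["pixels"],170,140,180,100,4,"d1sp.png")
E
```

```text
(no output)
```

View pics/w1ring.png

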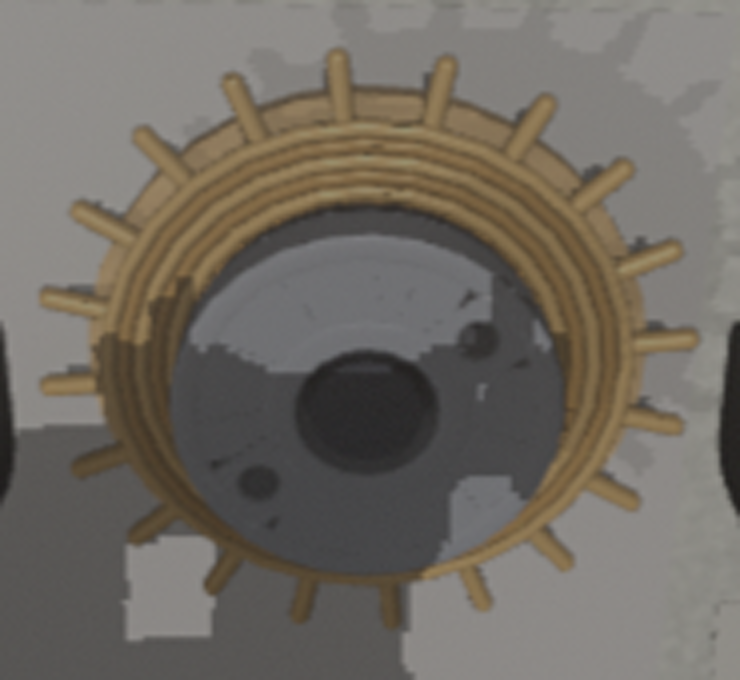

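View pics/s1sp.png

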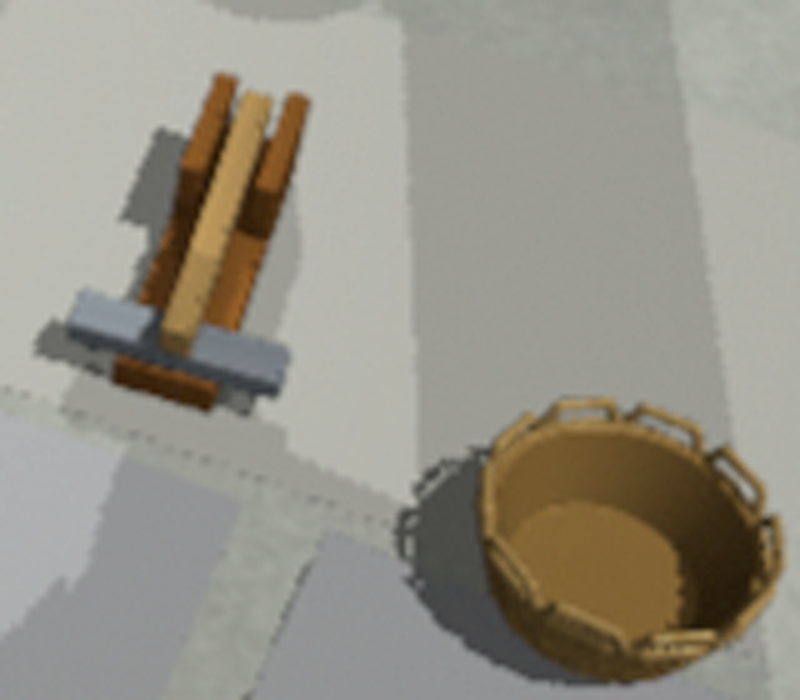

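View pics/d1sp.png

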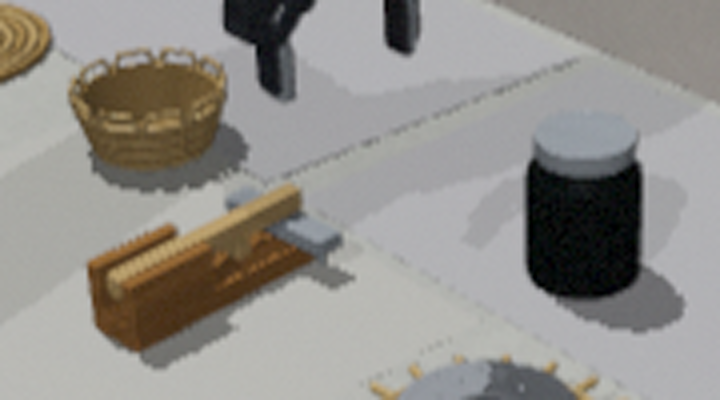

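```bash
python3 - <<'E'
from h import *
s,c=load("wrist1")
g=lambda x,y,k,ox,oy:((x+.5)/k-.5+ox,(y+.5)/k-.5+oy)
a=onz(c,*g(478,340,4,195,190),.062,s);b=onz(c,*g(259,483,4,195,190),.062,s)
print(a,b,np.linalg.norm(a-b),(a+b)/2, np.arctan2(*(a-b)[[1,0]]))
_,c=load("scene1")
q=lambda x,y,z:onz(c,*g(x,y,5,310,180),z)
print("handle front top L/R",q(162,342,.052),q(195,350,.052),"rear",q(244,92,.052),q(271,98,.052))
print("head top corners",q(68,318,.034),q(278,378,.034),q(85,290,.034),q(291,350,.034))
_,c=load("side1")
q=lambda x,y,z:onz(c,*g(x,y,4,170,140),z)
print("side rear top",q(107,277,.052),q(130,288,.052),"front",q(285,183,.052),q(302,188,.052))
for n in ["jar","basket","pot"]: pass
_,c=load("scene1")
print("jar lid",onz(c,254,241,.115),"basket rim",onz(c,436,283,.05),"pot lid",onz(c,148,182,.055))
print("ring",onz(c,245,180,.062))
_,c=load("side1")
print("jar lid",onz(c,316.5,174,.115),"pot",onz(c,400,271,.055),"ring",onz(c,292,245,.062),"basket",onz(c,207,163,.05))
E
```

```text
[ 0.58108841 -0.10310997  0.062     ] [ 0.517465   -0.15147004  0.062     ] 0.0799164202534503 [ 0.5492767  -0.12729001  0.062     ] 0.6499330331070192
handle front top L/R [0.65538579 0.1877944  0.052     ] [0.65297388 0.20306008 0.052     ] rear [0.47844005 0.1665554  0.052     ] [0.47633715 0.180414   0.052     ]
head top corners [0.64663656 0.13908216 0.034     ] [0.63615107 0.24032973 0.034     ] [0.62643467 0.13968578 0.034     ] [0.61714951 0.24040681 0.034     ]
side rear top [0.47324171 0.17942459 0.052     ] [0.47708437 0.15660285 0.052     ] front [0.64281948 0.2011994  0.052     ] [0.64748416 0.18653589 0.052     ]
jar lid [0.77619024 0.02388905 0.115     ] basket rim [0.65378595 0.40424182 0.05      ] pot lid [ 0.6778374  -0.34848632  0.055     ]
ring [ 0.56068284 -0.12109305  0.062     ]
jar lid [0.77303446 0.0152861  0.115     ] pot [ 0.66504543 -0.3641839   0.055     ] ring [ 0.54578227 -0.13345604  0.062     ] basket [0.65368108 0.39816624 0.05      ]
```

Emit:
{"fn": "step_arm", "kwargs": {
  "commands": [
    [[0.047,0.015,0],[0,0,-0.185],1],
    [[0.0489,0.006,0],[0,0,-0.185],1],
    [[0.04,-0.005,0],[0,0,-0.185],1],
    [[0.03,-0.01,0],[0,0,-0.185],1],
    [[0,0,0],[0,0,-0.185],1],
    [[0,0,0],[0,0,-0.185],1],
    [[0,0,0],[0,0,-0.185],1],
    [[0,0,0],[0,0,-0.185],1],
    [[0,0,0],[0,0,-0.185],1],
    [[0,0,0],[0,0,0],1]
  ]
}}

```text
t: 1.55
tcp_pos: [0.5161, 0.1564, 0.2492]
tool_rot: [[-0.993, -0.117, -0.002], [-0.117, 0.993, -0.0], [0.002, -0.0, -1.0]]
force: [-0.1, 0.8, -0.0]
grip_width: 1.004
```

```bash
python3 - <<'E'
from h import *
s,c=snap("wrist","wrist2")
print(s["tcp_pos"],s["joints"],s["tool_rot"])
E
```

```text
[0.51611555 0.15643065 0.24921578] [ 2.26325429e-01  2.77797404e-01  1.55193878e+00  1.18566420e-04
  1.31355839e+00 -1.46127300e+00] [[-9.93188477e-01 -1.16506710e-01 -1.68424060e-03]
 [-1.16506419e-01  9.93189902e-01 -2.70165261e-04]
 [ 1.70424682e-03 -7.21001839e-05 -9.99998545e-01]]
```

View pics/wrist2.png

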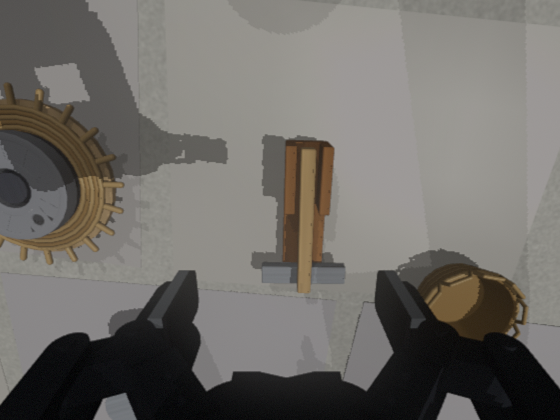

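```bash
python3 - <<'E'
from h import *
s,c=load("wrist2")
crop(c["pixels"],245,125,120,180,4,"w2.png")
E
```

```text
(no output)
```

View pics/w2.png

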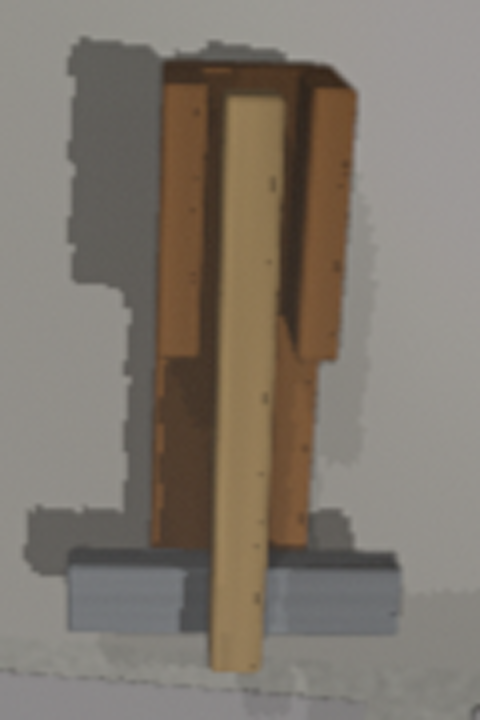

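```bash
python3 - <<'E'
from h import *
s,c=load("wrist2")
g=lambda x,y,k,ox,oy:((x+.5)/k-.5+ox,(y+.5)/k-.5+oy)
q=lambda x,y,z:onz(c,*g(x,y,4,245,125),z,s)[:2]
rl,rr,fl,fr=[q(*p,.052) for p in[(226,96),(284,97),(210,671),(263,672)]]
print(rl,rr,fl,fr)
R=(rl+rr)/2;F=(fl+fr)/2;d=F-R;print("len",np.linalg.norm(d),"w",np.linalg.norm(rl-rr),np.linalg.norm(fl-fr),"yaw",np.arctan2(d[1],d[0]))
u=d/np.linalg.norm(d);M=(F+R)/2
o=M+u*.072;print("origin",o,"lift",o-.028*u)
h=[q(*p,.034) for p in[(69,566),(400,567),(68,632),(399,632)]]
print(h,"headmean",np.mean(h,0)); d=h[1]-h[0];print(np.linalg.norm(d),np.arctan2(d[0],-d[1]),d); d=h[3]-h[2];print(np.linalg.norm(d),d)
b=onz(c,470,290,.05,s);print("basket",b)
E
```

```text
[0.47548658 0.16614293] [0.47402228 0.18085642] [0.64496924 0.18376963] [0.6434698  0.19955064]
len 0.17043538239635017 w 0.014786174206753069 0.01585208616454247 yaw 0.10675601770803517
origin [0.63107708 0.19025175] lift [0.60323648 0.18726825]
[array([0.6248327 , 0.13827999]), array([0.61339191, 0.23893227]), array([0.64799822, 0.14008215]), array([0.63598073, 0.24264834])] headmean [0.63055089 0.18998569]
0.10130041301580822 -3.028411985140437 [-0.01144079  0.10065228]
0.1032678237203448 [-0.01201749  0.10256619]
basket [0.61888068 0.38944603 0.05      ]
```

Emit:
{"fn": "step_arm", "kwargs": {
  "commands": [
    [[-0.045,0.01,0.02],[0,0,0],1],
    [[-0.045,0.01,0.03],[0,0,0],1],
    [[0,0,0.04],[0,0,0],1],
    [[0,0,0.03],[0,0,0],1],
    [[0,0,0],[0,0,0],1]
  ]
}}

```text
t: 2.22
tcp_pos: [0.6064, 0.1873, 0.1262]
tool_rot: [[-0.996, -0.091, 0.0], [-0.091, 0.996, 0.0], [-0.0, 0.0, -1.0]]
force: [-0.2, -0.5, 0.3]
grip_width: 0.998
```

```bash
python3 - <<'E'
from h import *
s,c=snap("wrist","wrist3")
print(s["tcp_pos"],s["tool_rot"])
E
```

```text
[0.60636131 0.18732175 0.12620713] [[-9.95866041e-01 -9.08338626e-02  1.95384406e-04]
 [-9.08338322e-02  9.95866050e-01  1.59458370e-04]
 [-2.09060916e-04  1.41051661e-04 -9.99999968e-01]]
```

View pics/wrist3.png

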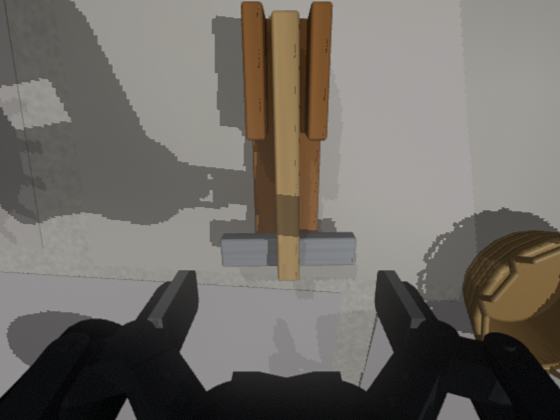

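```bash
python3 - <<'E'
from h import *
s,c=load("wrist3")
q=lambda x,y,z:onz(c,x,y,z,s)[:2]
rl,rr,fl,fr=[q(*p,.052) for p in[(272,11),(299,12),(278,280),(299.5,280)]]
R=(rl+rr)/2;F=(fl+fr)/2;d=F-R;print("len",np.linalg.norm(d),"w",np.linalg.norm(rl-rr),np.linalg.norm(fl-fr),"yaw",np.arctan2(d[1],d[0]))
u=d/np.linalg.norm(d);print("origin from front",F-.014*u,"rear",R+.158*u)
h=[q(*p,.034) for p in[(221.5,239),(355,239),(222,266),(355,266)]]
print("headmean",np.mean(h,0));d=h[3]-h[2];print(np.linalg.norm(d),np.arctan2(-d[0],d[1]))
E
```

```text
len 0.1693833399613669 w 0.014852074332247979 0.015611868942706709 yaw 0.10361636350549008
origin from front [0.6305767  0.19040683] rear [0.63317933 0.19067747]
headmean [0.63171796 0.19050224]
0.1036526479419741 0.09064793725043578
```

Emit:
{"fn": "step_arm", "kwargs": {
  "commands": [
    [[0.0025,0.0005,0.03],[0,0,-0.008],1],
    [[0,0,0.03],[0,0,0],1],
    [[0,0,0.015],[0,0,0],1],
    [[0,0,0.004],[0,0,0],1],
    [[0,0,0.0],[0,0,0],1]
  ]
}}

```text
t: 2.9
tcp_pos: [0.6088, 0.1888, 0.0566]
tool_rot: [[-0.996, -0.093, 0.015], [-0.093, 0.996, 0.004], [-0.016, 0.002, -1.0]]
force: [0.5, 0.2, 0.6]
grip_width: 1.001
```

Emit:
{"fn": "step_arm", "kwargs": {
  "commands": [
    [[0,0,0.0],[0,0,0],1],
    [[0,0,0.0],[0,0,0],1]
  ]
}}

```text
t: 3.15
tcp_pos: [0.6096, 0.189, 0.0585]
tool_rot: [[-0.996, -0.092, 0.018], [-0.092, 0.996, 0.005], [-0.018, 0.003, -1.0]]
force: [0.4, 0.5, -0.4]
grip_width: 1.002
```

Emit:
{"fn": "step_arm", "kwargs": {
  "commands": [
    [[0.002,0,0.004],[0,0.009,0],1],
    [[0.002,0,0.004],[0,0.009,0],1]
  ]
}}

```text
t: 3.4
tcp_pos: [0.6058, 0.1887, 0.0508]
tool_rot: [[-0.996, -0.092, -0.0], [-0.092, 0.996, 0.003], [-0.0, 0.003, -1.0]]
force: [-0.7, -0.2, -0.4]
grip_width: 0.995
```

```bash
python3 - <<'E'
from h import *
s=ctrl.sense();print(s)
E
```

```text
{'t': 3.4, 'joints': array([ 0.24325888,  0.70008242,  1.42141189,  0.00350224,  1.01937761,
       -1.42189363]), 'joint_velocities': array([ 0.00068932,  0.0454341 ,  0.00687722,  0.01151323,  0.01773277,
       -0.00946743]), 'tau': array([-2.37036118e-03, -7.11093521e+01, -3.10217392e+01, -2.34173157e-02,
       -4.58559953e-02,  1.67071080e-02]), 'tcp_pos': array([0.60577976, 0.18874278, 0.05080251]), 'tool_rot': array([[-9.95722853e-01, -9.23904755e-02, -1.63736768e-05],
       [-9.23900903e-02,  9.95718157e-01,  3.06956805e-03],
       [-2.67295284e-04,  3.05795182e-03, -9.99995289e-01]]), 'force': array([-0.66321349, -0.16604253, -0.40176068]), 'moment': array([-0.00485618,  0.01662446,  0.0623027 ]), 'grip_width': 0.9952872898208135}
```

Emit:
{"fn": "step_arm", "kwargs": {
  "commands": [
    [[0.0018,-0.001,0.0045],[-0.003,0,0],1],
    [[0,0,0.0],[0,0,0],1]
  ]
}}

```text
t: 3.65
tcp_pos: [0.6036, 0.1874, 0.0452]
tool_rot: [[-0.996, -0.092, -0.002], [-0.092, 0.996, 0.006], [0.001, 0.006, -1.0]]
force: [0.0, 0.5, 0.3]
grip_width: 1.002
```

Good; close on the handle.

Emit:
{"fn": "step_arm", "kwargs": {
  "commands": [
    [[0,0,0],[0.006,0,0],0],
    [[0,0,0],[0,0,0],0],
    [[0,0,0],[0,0,0],0],
    [[0,0,0],[0,0,0],0],
    [[0,0,0],[0,0,0],0],
    [[0,0,0],[0,0,0],0]
  ],
  "newtons": 60
}}

```text
t: 4.4
tcp_pos: [0.6038, 0.1876, 0.0457]
tool_rot: [[-0.996, -0.092, -0.0], [-0.092, 0.996, -0.0], [0.0, -0.0, -1.0]]
force: [1.1, 0.7, -0.1]
grip_width: 0.174
```

Emit:
{"fn": "step_arm", "kwargs": {
  "commands": [
    [[0,0,-0.02],[0,0,0],0],
    [[0,0,-0.03],[0,0,0],0],
    [[0,0,-0.04],[0,0,0],0],
    [[0,0,-0.04],[0,0,0],0],
    [[0,0,-0.02],[0,0,0],0],
    [[0,0,0],[0,0,0],0]
  ]
}}

```text
t: 5.15
tcp_pos: [0.6027, 0.1872, 0.2044]
tool_rot: [[-0.996, -0.092, -0.002], [-0.092, 0.996, -0.001], [0.002, -0.0, -1.0]]
force: [-0.2, 0.9, -5.6]
grip_width: 0.176
```

```bash
python3 - <<'E'
from h import *
s,c=snap("wrist","wrist4")
print(s["tcp_pos"],s["tool_rot"],s["force"])
s,c=snap("side","side4")
crop(c["pixels"],150,60,200,150,4,"d4.png")
E
```

```text
[0.60269966 0.18717031 0.20441376] [[-9.95731626e-01 -9.22741224e-02 -2.00358830e-03]
 [-9.22729313e-02  9.95733521e-01 -6.79194101e-04]
 [ 2.05771207e-03 -4.91418082e-04 -9.99997762e-01]] [-0.19983074  0.89752612 -5.5821809 ]
```

View pics/wrist4.png

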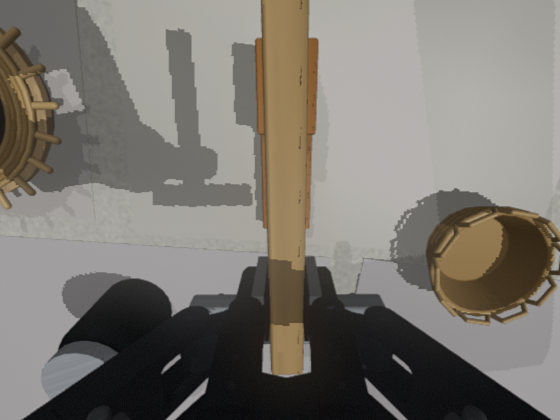

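View pics/d4.png

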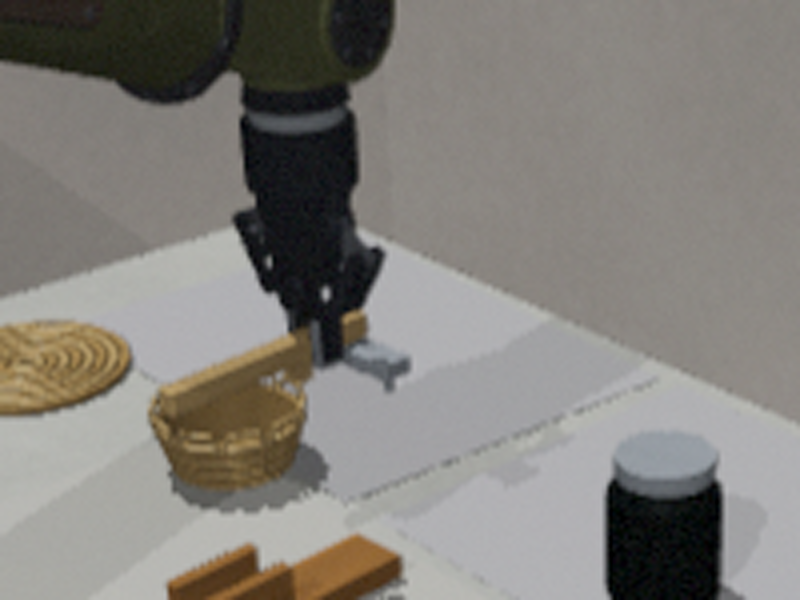

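Emit:
{"fn": "step_arm", "kwargs": {
  "commands": [
    [[0,0,0],[0,0,0.17],0],
    [[0,0,0],[0,0,0.17],0],
    [[0,0,0],[0,0,0.17],0],
    [[0,0,0],[0,0,0.17],0],
    [[0,0,0],[0,0,0.17],0],
    [[0,0,0],[0,0,0.16],0],
    [[-0.037,-0.045,0],[0,0,0],0],
    [[-0.037,-0.045,0],[0,0,0],0],
    [[-0.037,-0.045,0],[0,0,0],0],
    [[-0.037,-0.045,0],[0,0,0],0],
    [[-0.02,-0.025,0],[0,0,0],0],
    [[0,0,0],[0,0,0],0]
  ]
}}

```text
t: 6.75
tcp_pos: [0.5237, -0.0766, 0.1868]
tool_rot: [[-0.58, 0.814, -0.034], [0.814, 0.58, -0.005], [0.016, -0.031, -0.999]]
force: [-0.1, 0.0, -5.2]
grip_width: 0.178
```

```bash
python3 - <<'E'
from h import *
s,c=snap("wrist","wrist5")
print(s["tcp_pos"],s["tool_rot"],s["force"])
E
```

```text
[ 0.52370769 -0.07664431  0.18680676] [[-0.5799627   0.81392107 -0.03428936]
 [ 0.81448296  0.58016923 -0.00460134]
 [ 0.01614851 -0.03059671 -0.99940135]] [-5.99282957e-02  2.88016068e-06 -5.15126189e+00]
```

View pics/wrist5.png

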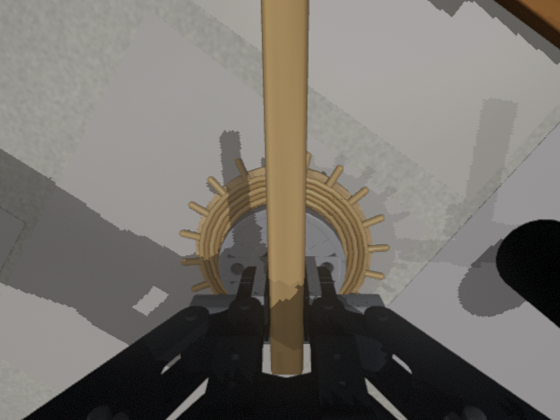

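```bash
cat >> h.py <<'E'
from scipy.spatial.transform import Rotation as Ro
def to(pos,phi):
    s=ctrl.sense();R=s["tool_rot"]
    y=np.array([np.cos(phi),np.sin(phi),0]);z=np.array([0,0,-1.]);G=np.c_[np.cross(y,z),y,z]
    print("shift",np.round(R.T@(np.array(pos)-s["tcp_pos"]),4),"turn",np.round(Ro.from_matrix(R.T@G).as_rotvec(),4),"tcp",np.round(s["tcp_pos"],4),"phi",round(np.arctan2(R[1,1],R[0,1]),4),"f",np.round(s["force"],1))
E
python3 - <<'E'
from h import *
s,c=load("wrist5")
crop(c["pixels"],200,200,170,120,4,"w5.png")
to((.5323,-.105,.15),.65)
E
```

```text
shift [-0.0293 -0.0091  0.0365] turn [-0.0304 -0.0169 -0.0301] tcp [ 0.5239 -0.0757  0.1867] phi 0.6202 f [-0.3  0.8 -5. ]
```

View pics/w5.png

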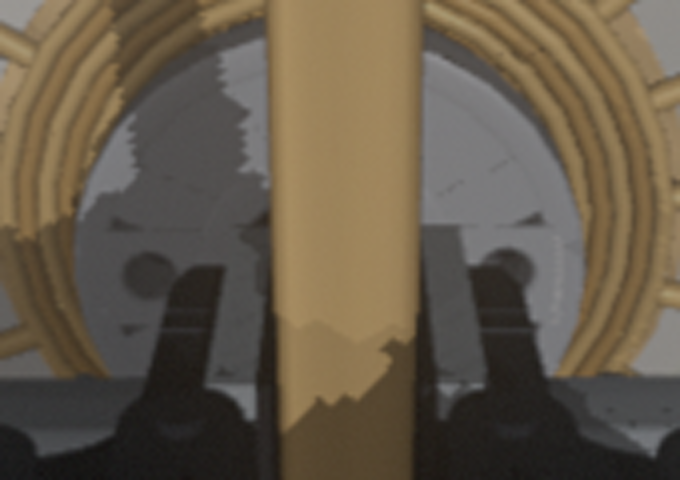

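```bash
python3 - <<'E'
from h import *
s,c=load("wrist5")
g=lambda x,y,k,ox,oy:((x+.5)/k-.5+ox,(y+.5)/k-.5+oy)
a=onz(c,*g(508,271,4,200,200),.062,s);b=onz(c,*g(150,275,4,200,200),.062,s)
print(a,b,np.linalg.norm(a-b),(a+b)/2, np.arctan2(*(a-b)[[1,0]]))
E
```

```text
[ 0.58102941 -0.1028556   0.062     ] [ 0.51694118 -0.15136142  0.062     ] 0.08037484153024536 [ 0.54898529 -0.12710851  0.062     ] 0.6478771386032135
```

```bash
python3 - <<'E'
from h import *
for t in("wrist4","wrist5"):
    s,c=load(t); T=c["tool_from_camera"]
    s0={"tcp_pos":np.zeros(3),"tool_rot":np.eye(3)}
    for v in (374,375,377): print(v,onz(c,287,v,-.0063,s0))
    print(onz(c,286,0,-.0063,s0), "head rear top edge", onz(c,200,295,.0117,s0),onz(c,380,295,.0117,s0))
crop(load("wrist4")[1]["pixels"],180,240,210,150,4,"w4h.png")
E
```

```text
374 [-0.04063898 -0.00038845 -0.0063    ]
375 [-0.04126547 -0.00038826 -0.0063    ]
377 [-0.04252352 -0.00038788 -0.0063    ]
[ 0.11506105 -0.0007579  -0.0063    ] head rear top edge [-0.00827912 -0.04431909  0.0117    ] [-0.00829329  0.04660494  0.0117    ]
374 [-0.04153665 -0.00043557 -0.0063    ]
375 [-0.0421634  -0.00043539 -0.0063    ]
377 [-0.04342198 -0.00043503 -0.0063    ]
[ 0.11417237 -0.00080183 -0.0063    ] head rear top edge [-0.00914517 -0.04434213  0.0117    ] [-0.00921062  0.04658806  0.0117    ]
```

View pics/w4h.png

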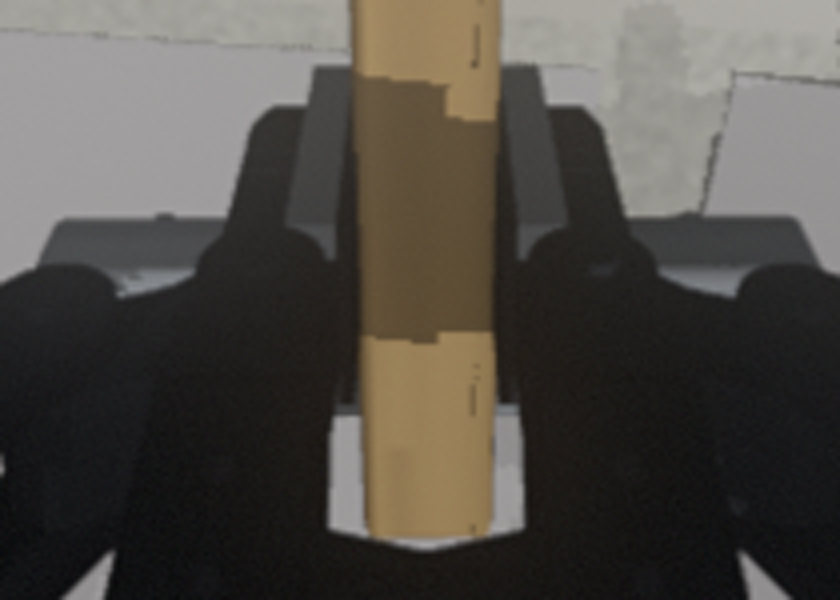

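```bash
python3 - <<'E'
from h import *
s,c=load("wrist4")
s0={"tcp_pos":np.zeros(3),"tool_rot":np.eye(3)}
print(onz(c,200,306.7,.0117,s0),onz(c,200,294,.0257,s0))
print(onz(c,*(192,302),.0257,s0),onz(c,*(386,302),.0257,s0))
to((.5491-.605*.028,-.1272+.796*.028,.16),.649)
E
```

```text
[-0.01528365 -0.04495119  0.0117    ] [-0.01721578 -0.04879431  0.0257    ]
[-0.02246508 -0.05376908  0.0257    ] [-0.02247993  0.05533158  0.0257    ]
shift [-0.029  -0.0095  0.0265] turn [-0.0304 -0.0169 -0.0291] tcp [ 0.5239 -0.0757  0.1867] phi 0.6202 f [-0.3  0.8 -5. ]
```

Emit:
{"fn": "step_arm", "kwargs": {
  "commands": [
    [[-0.014,-0.005,0.01],[-0.03,-0.017,-0.029],0],
    [[-0.013,-0.004,0.01],[0,0,0],0],
    [[0,0,0],[0,0,0],0],
    [[0,0,0],[0,0,0],0]
  ]
}}

```text
t: 7.3
tcp_pos: [0.5328, -0.1009, 0.1641]
tool_rot: [[-0.606, 0.795, -0.004], [0.795, 0.606, 0.001], [0.003, -0.002, -1.0]]
force: [1.1, 0.2, -4.4]
grip_width: 0.174
```

```bash
python3 - <<'E'
from h import *
to((.5322,-.1049,.12),.649)
E
```

```text
shift [-0.003  -0.0028  0.0441] turn [-0.0024 -0.0032  0.002 ] tcp [ 0.5328 -0.1009  0.1641] phi 0.651 f [ 1.1  0.2 -4.4]
```

Emit:
{"fn": "step_arm", "kwargs": {
  "commands": [
    [[-0.003,-0.0028,0.02],[-0.002,-0.003,0.002],0],
    [[0,0,0.02],[0,0,0],0],
    [[0,0,0.008],[0,0,0],0],
    [[0,0,0],[0,0,0],0]
  ]
}}

```text
t: 7.8
tcp_pos: [0.5333, -0.1032, 0.1166]
tool_rot: [[-0.605, 0.796, 0.001], [0.796, 0.605, -0.001], [-0.001, 0.001, -1.0]]
force: [-0.3, -0.3, -5.0]
grip_width: 0.174
```

```bash
python3 - <<'E'
from h import *
to((.5322,-.1049,.109),.649)
s,c=snap("wrist","wrist6");crop(c["pixels"],180,200,210,150,4,"w6.png")
s,c=snap("side","side6");crop(c["pixels"],230,190,130,100,6,"d6.png")
s,c=snap("scene","scene6");crop(c["pixels"],190,130,130,100,6,"s6.png")
E
```

```text
shift [-0.0007 -0.0019  0.0076] turn [0.0006 0.0011 0.0013] tcp [ 0.5333 -0.1032  0.1166] phi 0.6503 f [-0.3 -0.3 -5. ]
```

View pics/w6.png

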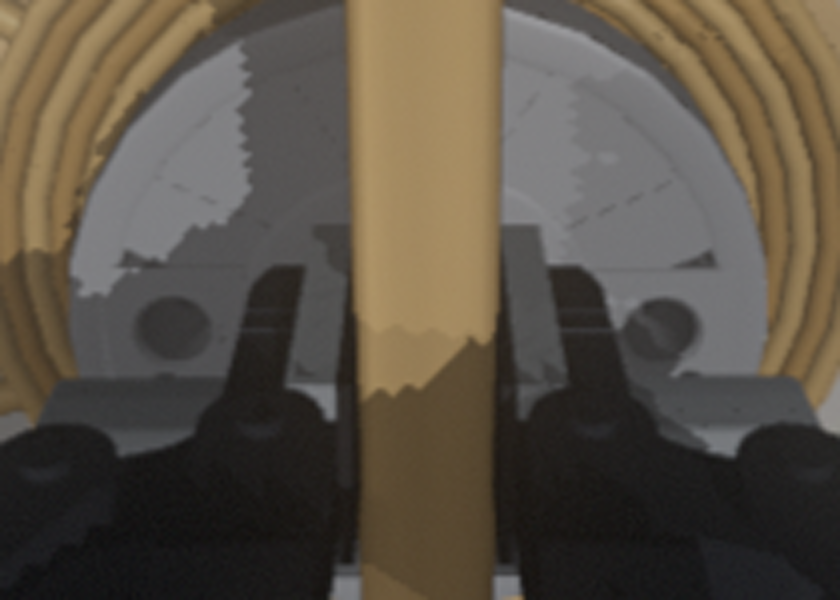

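View pics/d6.png

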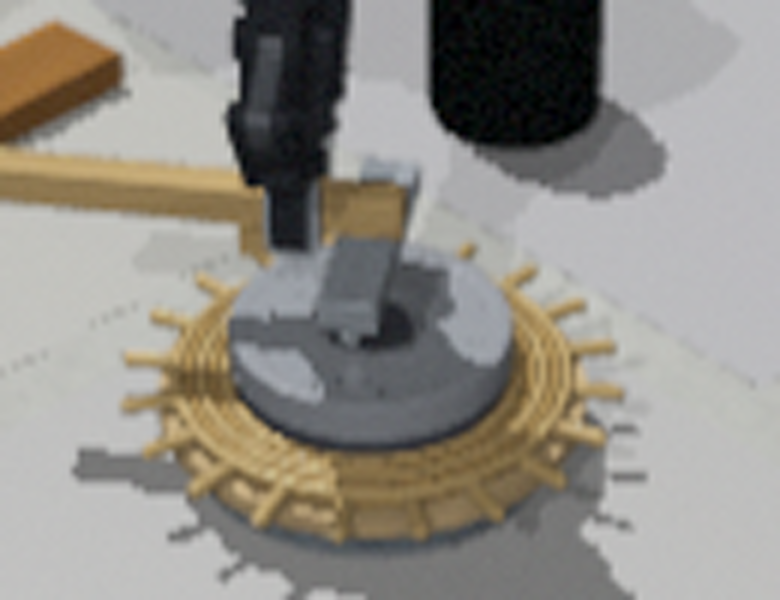

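View pics/s6.png

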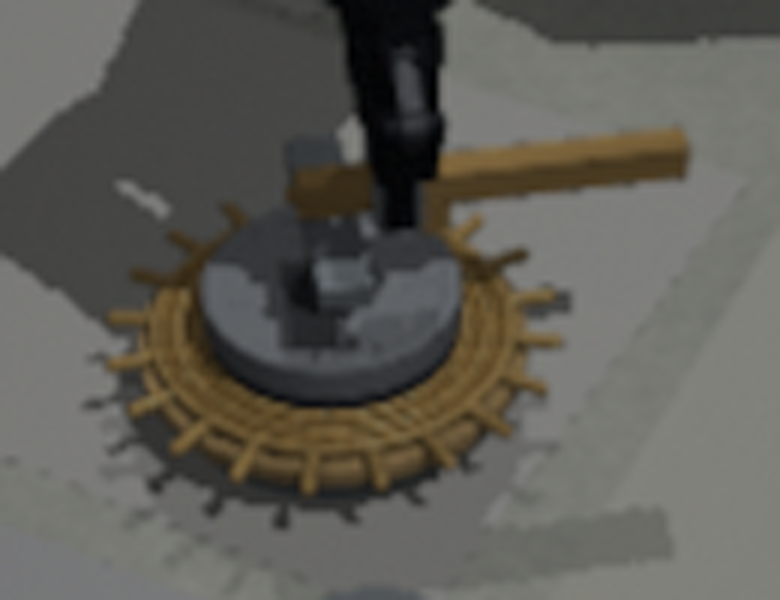

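```bash
python3 - <<'E'
from h import *
s,c=load("wrist6")
g=lambda x,y,k,ox,oy:((x+.5)/k-.5+ox,(y+.5)/k-.5+oy)
a=onz(c,*g(663,330,4,180,200),.062,s);b=onz(c,*g(171,329,4,180,200),.062,s)
print(a,b,np.linalg.norm(a-b),(a+b)/2, np.arctan2(*(a-b)[[1,0]]))
R=s["tool_rot"];print("in tool",R.T@((a+b)/2-s["tcp_pos"]))
E
```

```text
[ 0.58101335 -0.10311669  0.062     ] [ 0.51665561 -0.15172318  0.062     ] 0.08065053724473453 [ 0.54883448 -0.12741993  0.062     ] 0.6468556346804138
in tool [-0.02860991 -0.00233438  0.05461481]
```

Emit:
{"fn": "step_arm", "kwargs": {
  "commands": [
    [[-0.0007,-0.002,0.008],[0,0,0],0],
    [[0,0,0],[0,0,0],0],
    [[0,0,0],[0,0,0],0]
  ]
}}

```text
t: 8.32
tcp_pos: [0.5327, -0.1055, 0.1096]
tool_rot: [[-0.605, 0.796, 0.004], [0.796, 0.605, -0.001], [-0.003, 0.002, -1.0]]
force: [-0.5, -0.0, -4.1]
grip_width: 0.176
```

```bash
python3 - <<'E'
from h import *
to((.5320,-.1049,.0885),.648)
E
```

```text
shift [ 0.0009 -0.0002  0.0211] turn [0.0024 0.0034 0.002 ] tcp [ 0.5327 -0.1055  0.1096] phi 0.65 f [-0.5 -0.  -4.1]
```

Lower in small rows.

Emit:
{"fn": "step_arm", "kwargs": {
  "commands": [
    [[0.0008,-0.0002,0.004],[0.002,0.003,0.001],0],
    [[0,0,0.004],[0,0,0],0],
    [[0,0,0.003],[0,0,0],0]
  ]
}}

```text
t: 8.7
tcp_pos: [0.5321, -0.105, 0.0982]
tool_rot: [[-0.604, 0.797, 0.001], [0.797, 0.604, -0.0], [-0.001, 0.001, -1.0]]
force: [0.4, 1.0, -4.8]
grip_width: 0.173
```

```bash
python3 - <<'E'
from h import *
to((.5320,-.1049,.0885),.648)
E
```

```text
shift [ 0.0002 -0.0001  0.0097] turn [0.0005 0.0005 0.0009] tcp [ 0.5321 -0.105   0.0982] phi 0.6489 f [ 0.4  1.  -4.8]
```

Emit:
{"fn": "step_arm", "kwargs": {
  "commands": [
    [[0,0,0.003],[0,0,0],0],
    [[0,0,0.003],[0,0,0],0],
    [[0,0,0.002],[0,0,0],0]
  ]
}}

```text
t: 9.07
tcp_pos: [0.5321, -0.1049, 0.0894]
tool_rot: [[-0.604, 0.797, 0.0], [0.797, 0.604, 0.0], [-0.0, 0.0, -1.0]]
force: [-0.1, -0.4, -4.2]
grip_width: 0.174
```

```bash
python3 - <<'E'
from h import *
to((.5320,-.1049,.0875),.648)
E
```

```text
shift [ 0.0001 -0.0001  0.0019] turn [0.0003 0.0002 0.001 ] tcp [ 0.5321 -0.1049  0.0894] phi 0.649 f [-0.1 -0.4 -4.2]
```

Emit:
{"fn": "step_arm", "kwargs": {
  "commands": [
    [[0,0,0.0015],[0,0,0],0],
    [[0,0,0.0005],[0,0,0],0]
  ]
}}

```text
t: 9.32
tcp_pos: [0.5321, -0.1049, 0.0876]
tool_rot: [[-0.604, 0.797, 0.0], [0.797, 0.604, -0.0], [-0.0, 0.0, -1.0]]
force: [-3.7, 2.2, 5.5]
grip_width: 0.169
```

```bash
python3 - <<'E'
from h import *
to((.5320,-.1049,.0875),.648)
s,c=snap("side","side7");crop(c["pixels"],230,190,130,100,6,"d7.png")
E
```

```text
shift [ 0.0001 -0.0001  0.0001] turn [0.0004 0.0003 0.0009] tcp [ 0.5321 -0.1049  0.0876] phi 0.6489 f [-3.7  2.2  5.5]
```

View pics/d7.png

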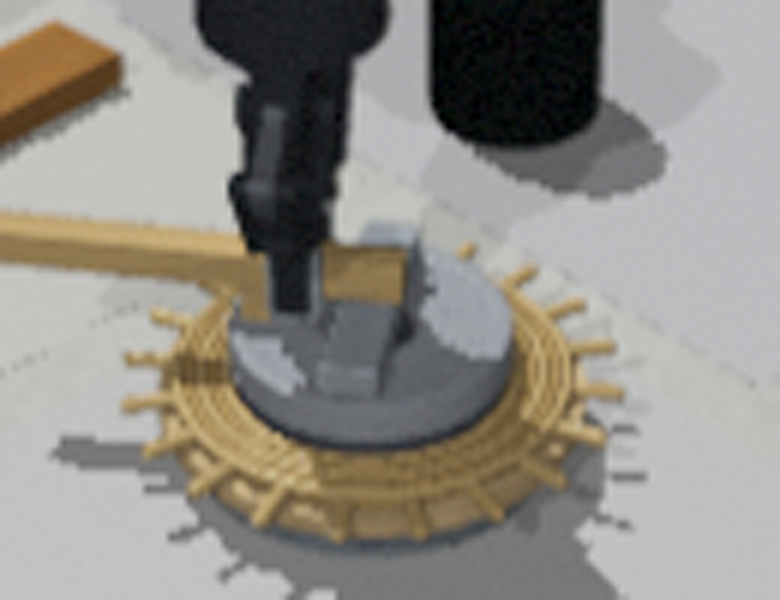

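Emit:
{"fn": "step_arm", "kwargs": {
  "commands": [
    [[0,0,0],[0,0,0],1],
    [[0,0,0],[0,0,0],1],
    [[0,0,0],[0,0,0],1],
    [[0,0,0],[0,0,0],1],
    [[0,0,0],[0,0,0],1],
    [[0,0,-0.02],[0,0,0],1],
    [[0,0,-0.04],[0,0,0],1],
    [[0,0,-0.04],[0,0,0],1],
    [[0,0,-0.02],[0,0,0],1],
    [[0,0,0],[0,0,0],1]
  ]
}}

```text
t: 10.62
tcp_pos: [0.5323, -0.105, 0.2116]
tool_rot: [[-0.604, 0.797, 0.002], [0.797, 0.604, -0.001], [-0.002, 0.001, -1.0]]
force: [-0.6, -0.3, -1.2]
grip_width: 0.999
```

```bash
python3 - <<'E'
from h import *
to((.5320,-.1049,.0875),.648)
s,c=snap("wrist","wrist8")
s,c=snap("side","side8");crop(c["pixels"],230,190,130,100,6,"d8.png")
E
```

```text
shift [ 0.0005 -0.0003  0.1241] turn [0.0015 0.0018 0.0009] tcp [ 0.5323 -0.105   0.2116] phi 0.6489 f [-0.6 -0.3 -1.2]
```

View pics/wrist8.png

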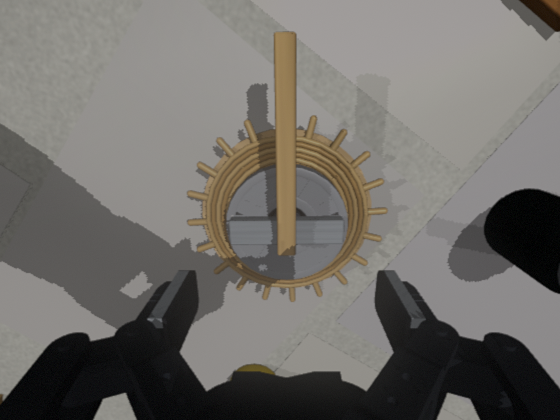

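View pics/d8.png

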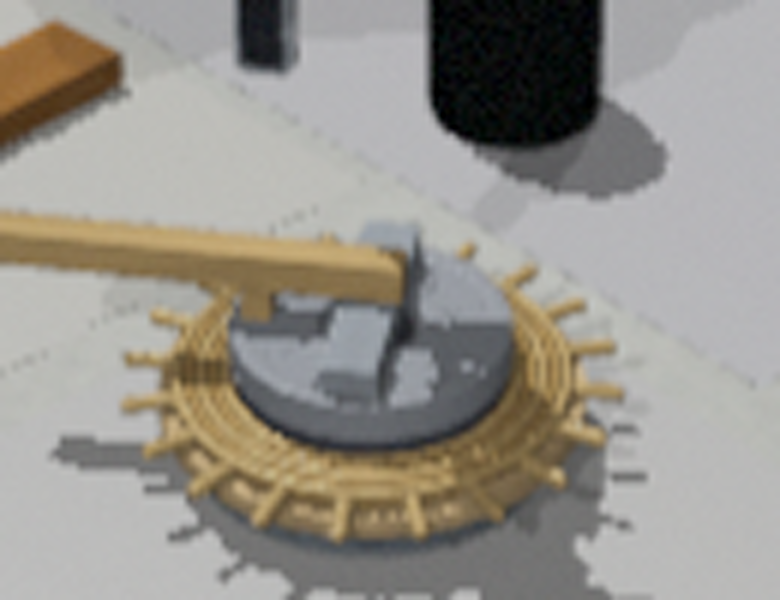

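Emit:
{"fn": "step_arm", "kwargs": {
  "commands": [
    [[0.034,0,0.02],[0,0,0],1],
    [[0.034,0,0.02],[0,0,0],1],
    [[0.034,0,0.03],[0,0,0],1],
    [[0,0,0],[0,0,0],1]
  ]
}}

```text
t: 11.22
tcp_pos: [0.4659, -0.0214, 0.1327]
tool_rot: [[-0.604, 0.797, -0.008], [0.797, 0.604, 0.001], [0.006, -0.006, -1.0]]
force: [0.6, -0.7, 1.1]
grip_width: 1.004
```

```bash
python3 - <<'E'
from h import *
to((.4704,-.0237,.087),.648)
s,c=snap("wrist","wrist9")
E
```

```text
shift [-0.0048  0.0025  0.0457] turn [-0.0058 -0.006   0.    ] tcp [ 0.4659 -0.0214  0.1327] phi 0.648 f [ 0.6 -0.7  1.1]
```

View pics/wrist9.png

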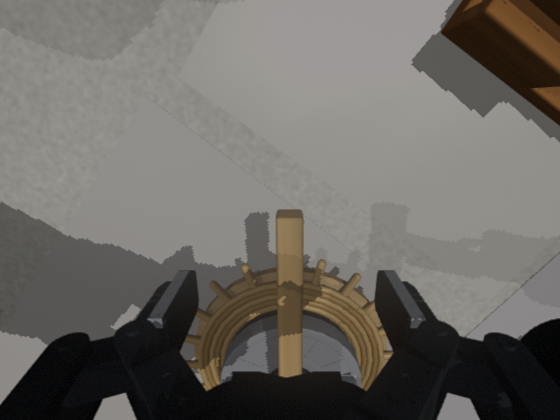

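```bash
python3 - <<'E'
from h import *
s,c=load("wrist9")
p=onz(c,290,217.5,.094,s);print(p, np.array([.549,-.1273])+.158*np.array([-.605,.797]))
E
```

```text
[ 0.45304824 -0.00268598  0.094     ] [ 0.45341  -0.001374]
```

Emit:
{"fn": "step_arm", "kwargs": {
  "commands": [
    [[-0.0045,0.0025,0.02],[-0.006,-0.006,0],1],
    [[0,0,0.016],[0,0,0],1],
    [[0,0,0.006],[0,0,0],1],
    [[0,0,0],[0,0,0],1]
  ]
}}

```text
t: 11.78
tcp_pos: [0.4742, -0.0262, 0.0917]
tool_rot: [[-0.602, 0.798, 0.005], [0.798, 0.602, -0.001], [-0.004, 0.004, -1.0]]
force: [-0.5, 0.2, 1.1]
grip_width: 1.002
```

```bash
python3 - <<'E'
from h import *
to((.4704,-.0237,.086),.648)
E
```

```text
shift [ 0.0043 -0.0016  0.0057] turn [ 0.0035  0.0037 -0.002 ] tcp [ 0.4742 -0.0262  0.0917] phi 0.646 f [-0.5  0.2  1.1]
```

Emit:
{"fn": "step_arm", "kwargs": {
  "commands": [
    [[0.004,-0.0015,0.0055],[0.003,0.003,-0.002],1],
    [[0,0,0],[0,0,0],1],
    [[0,0,0],[0,0,0],0.4]
  ],
  "newtons": 40
}}

```text
t: 12.15
tcp_pos: [0.4709, -0.0238, 0.0869]
tool_rot: [[-0.604, 0.797, 0.002], [0.797, 0.604, -0.0], [-0.002, 0.001, -1.0]]
force: [0.7, -0.3, 0.2]
grip_width: 0.814
```

```bash
python3 - <<'E'
from h import *
to((.4704,-.0237,.086),.648)
E
```

```text
shift [ 0.0004 -0.0003  0.0009] turn [0.0014 0.0016 0.0001] tcp [ 0.4709 -0.0238  0.0869] phi 0.6481 f [ 0.7 -0.3  0.2]
```

Emit:
{"fn": "step_arm", "kwargs": {
  "commands": [
    [[0,0,0],[0,0,0],0],
    [[0,0,0],[0,0,0],0],
    [[0,0,0],[0,0,0],0],
    [[0,0,0],[0,0,0],0],
    [[0,0,0],[0,0,0],0]
  ],
  "newtons": 40
}}

```text
t: 12.78
tcp_pos: [0.471, -0.0238, 0.0873]
tool_rot: [[-0.604, 0.797, 0.003], [0.797, 0.604, -0.0], [-0.002, 0.002, -1.0]]
force: [-1.1, 1.0, 0.8]
grip_width: 0.177
```

```bash
cat >> h.py <<'E'
C=np.array([.549,-.1273])
def arc(dth=0.1):
    s=ctrl.sense();d=s["tcp_pos"][:2]-C;r=np.hypot(*d);th=np.arctan2(d[1],d[0]);R=s["tool_rot"]
    print("r",round(r,4),"th",round(th,4),"phi+90",round(np.arctan2(R[1,1],R[0,1])+np.pi/2,4),"z",round(s["tcp_pos"][2],4),"f",np.round(s["force"],1),"m",np.round(s["moment"],2),"w",round(s["grip_width"],3),"t",s["t"])
    t=th-dth;p=C+.13*np.array([np.cos(t),np.sin(t)]);to((p[0],p[1],.0865),t-np.pi/2)
E
python3 -c "
from h import *
arc()"
```

```text
r 0.1296 th 2.2164 phi+90 2.219 z 0.0873 f [-1.1  1.   0.8] m [ 0.    0.02 -0.01] w 0.177 t 12.775
shift [-0.0002  0.013   0.0009] turn [0.002  0.002  0.1026] tcp [ 0.471  -0.0238  0.0873] phi 0.6482 f [-1.1  1.   0.8]
```

Emit:
{"fn": "step_arm", "kwargs": {
  "commands": [
    [[-0.0002,0.0078,0.0002],[0.001,0.001,0.06],0],
    [[-0.0002,0.0078,0],[0,0,0.06],0],
    [[-0.0002,0.0078,0],[0,0,0.06],0]
  ]
}}

```text
t: 13.15
tcp_pos: [0.4899, -0.0115, 0.0871]
tool_rot: [[-0.448, 0.894, -0.002], [0.894, 0.448, -0.001], [-0.0, -0.002, -1.0]]
force: [-3.1, -2.8, 3.6]
grip_width: 0.183
```

```bash
python3 -c "
from h import *
arc()"
```

```text
r 0.13 th 2.0426 phi+90 2.0351 z 0.0871 f [-3.1 -2.8  3.6] m [-0.45  0.43  0.56] w 0.183 t 13.15
shift [-0.0006  0.013   0.0005] turn [-0.0024  0.0002  0.0925] tcp [ 0.4899 -0.0115  0.0871] phi 0.4643 f [-3.1 -2.8  3.6]
```

Smooth and turning. Continue.

Emit:
{"fn": "step_arm", "kwargs": {
  "commands": [
    [[-0.0004,0.0104,0.0002],[-0.002,0,0.075],0],
    [[-0.0004,0.0104,0],[0,0,0.08],0],
    [[-0.0004,0.0104,0],[0,0,0.08],0]
  ]
}}

```text
t: 13.52
tcp_pos: [0.5188, -0.0006, 0.087]
tool_rot: [[-0.223, 0.975, -0.003], [0.975, 0.223, -0.002], [-0.001, -0.004, -1.0]]
force: [-4.3, -2.2, 3.0]
grip_width: 0.18
```

```bash
python3 -c "
from h import *
arc()"
```

```text
r 0.1303 th 1.8046 phi+90 1.7956 z 0.087 f [-4.3 -2.2  3. ] m [-0.38  0.35  0.58] w 0.18 t 13.525
shift [-0.0008  0.013   0.0004] turn [-0.0037  0.0009  0.091 ] tcp [ 0.5188 -0.0006  0.087 ] phi 0.2248 f [-4.3 -2.2  3. ]
```

Emit:
{"fn": "step_arm", "kwargs": {
  "commands": [
    [[-0.0006,0.0104,0.0002],[-0.003,0,0.072],0],
    [[-0.0004,0.0104,0],[0,0,0.08],0],
    [[-0.0004,0.0104,0],[0,0,0.08],0]
  ]
}}

```text
t: 13.9
tcp_pos: [0.5496, 0.0032, 0.0869]
tool_rot: [[0.012, 1.0, -0.004], [1.0, -0.012, -0.002], [-0.002, -0.004, -1.0]]
force: [-6.2, -1.8, 4.2]
grip_width: 0.182
```

```bash
python3 -c "
from h import *
arc()"
```

```text
r 0.1305 th 1.5662 phi+90 1.5587 z 0.0869 f [-6.2 -1.8  4.2] m [-0.45  0.58  0.59] w 0.182 t 13.9
shift [-0.001   0.013   0.0004] turn [-0.0038  0.0018  0.0925] tcp [0.5496 0.0032 0.0869] phi -0.0121 f [-6.2 -1.8  4.2]
```

Emit:
{"fn": "step_arm", "kwargs": {
  "commands": [
    [[-0.0007,0.0104,0.0002],[-0.003,0.001,0.072],0],
    [[-0.0004,0.0104,0],[0,0,0.08],0]
  ]
}}

```text
t: 14.15
tcp_pos: [0.5701, 0.0016, 0.0869]
tool_rot: [[0.166, 0.986, -0.003], [0.986, -0.167, -0.001], [-0.001, -0.003, -1.0]]
force: [-6.3, -0.9, 4.6]
grip_width: 0.179
```

```bash
python3 -c "
from h import *
arc(0.05)"
```

```text
r 0.1306 th 1.4083 phi+90 1.4035 z 0.0869 f [-6.3 -0.9  4.6] m [-0.56  0.79  0.48] w 0.179 t 14.15
shift [-0.0008  0.0065  0.0004] turn [-0.003   0.0013  0.0452] tcp [0.5701 0.0016 0.0869] phi -0.1673 f [-6.3 -0.9  4.6]
```

Emit:
{"fn": "step_arm", "kwargs": {
  "commands": [
    [[-0.0006,0.0052,0.0002],[-0.002,0.001,0.036],0],
    [[-0.0002,0.0052,0],[0,0,0.04],0]
  ]
}}

```text
t: 14.4
tcp_pos: [0.5801, -0.0004, 0.0869]
tool_rot: [[0.242, 0.97, -0.003], [0.97, -0.242, 0.0], [-0.0, -0.003, -1.0]]
force: [-5.0, -0.1, 4.7]
grip_width: 0.179
```

```bash
python3 -c "
from h import *
arc(0.05)"
```

```text
r 0.1307 th 1.3301 phi+90 1.3261 z 0.0869 f [-5.  -0.1  4.7] m [-0.25  0.76  0.37] w 0.179 t 14.4
shift [-0.0008  0.0065  0.0004] turn [-0.0028  0.0003  0.0459] tcp [ 5.801e-01 -4.000e-04  8.690e-02] phi -0.2447 f [-5.  -0.1  4.7]
```

Emit:
{"fn": "step_arm", "kwargs": {
  "commands": [
    [[-0.0006,0.0052,0.0002],[-0.002,0,0.037],0],
    [[-0.0002,0.0052,0],[0,0,0.04],0]
  ]
}}

```text
t: 14.65
tcp_pos: [0.5897, -0.0031, 0.087]
tool_rot: [[0.317, 0.948, -0.002], [0.949, -0.317, 0.001], [-0.0, -0.002, -1.0]]
force: [-5.1, 0.3, 4.5]
grip_width: 0.178
```

```bash
python3 -c "
from h import *
arc(0.05)"
```

```text
r 0.1307 th 1.254 phi+90 1.2485 z 0.087 f [-5.1  0.3  4.5] m [-0.22  0.77  0.48] w 0.178 t 14.65
shift [-0.0009  0.0065  0.0005] turn [-0.0024  0.0003  0.0445] tcp [ 0.5897 -0.0031  0.087 ] phi -0.3223 f [-5.1  0.3  4.5]
```

Emit:
{"fn": "step_arm", "kwargs": {
  "commands": [
    [[-0.0006,0.0052,0.0002],[-0.002,0,0.036],0],
    [[-0.0002,0.0039,0],[0,0,0.03],0]
  ]
}}

```text
t: 14.9
tcp_pos: [0.5922, -0.0038, 0.0852]
tool_rot: [[0.377, 0.926, -0.019], [0.926, -0.377, 0.004], [-0.004, -0.019, -1.0]]
force: [-35.9, 11.7, 21.8]
grip_width: 0.182
```

```bash
python3 -c "
from h import *
arc(0.05)"
```

```text
r 0.1309 th 1.2341 phi+90 1.1846 z 0.0852 f [-35.9  11.7  21.8] m [1.64 5.39 1.19] w 0.182 t 14.9
shift [-0.0007  0.0065 -0.0014] turn [-0.0189  0.0039  0.0006] tcp [ 0.5922 -0.0038  0.0852] phi -0.3862 f [-35.9  11.7  21.8]
```

Emit:
{"fn": "step_arm", "kwargs": {
  "commands": [
    [[0,-0.0005,-0.001],[-0.015,0.003,-0.035],0],
    [[0,0,0],[0,0,0],0]
  ]
}}

```text
t: 15.15
tcp_pos: [0.5902, -0.0034, 0.0864]
tool_rot: [[0.341, 0.94, -0.008], [0.94, -0.341, -0.0], [-0.003, -0.008, -1.0]]
force: [-3.0, -1.0, 5.1]
grip_width: 0.182
```

```bash
python3 -c "
from h import *
arc(0.0)"
```

```text
r 0.1306 th 1.2498 phi+90 1.2233 z 0.0864 f [-3.  -1.   5.1] m [-0.22  0.31  0.49] w 0.182 t 15.15
shift [-0.0006  0.     -0.0001] turn [-0.0077  0.0028 -0.0265] tcp [ 0.5902 -0.0034  0.0864] phi -0.3475 f [-3.  -1.   5.1]
```

Emit:
{"fn": "step_arm", "kwargs": {
  "commands": [
    [[0,0,0],[-0.006,0.002,-0.02],0],
    [[0,0,0],[0,0,0],1],
    [[0,0,0],[0,0,0],1],
    [[0,0,0],[0,0,0],1],
    [[0,0,0],[0,0,0],1],
    [[0,0,-0.02],[0,0,0],1],
    [[0,0,-0.04],[0,0,0],1],
    [[0,0,-0.04],[0,0,0],1],
    [[0,0,-0.02],[0,0,0],1],
    [[0,0,0],[0,0,0],1]
  ]
}}

```text
t: 16.4
tcp_pos: [0.5901, -0.0034, 0.2089]
tool_rot: [[0.322, 0.947, -0.004], [0.947, -0.322, 0.0], [-0.001, -0.004, -1.0]]
force: [0.7, -0.1, -0.5]
grip_width: 1.002
```

```bash
python3 -c "
from h import *
arc(0.0)
s,c=snap('wrist','wrist10')
s,c=snap('side','side10');crop(c['pixels'],230,190,130,100,6,'d10.png')
s,c=snap('scene','scene10')
"
```

```text
r 0.1306 th 1.2505 phi+90 1.2429 z 0.2089 f [ 0.7 -0.1 -0.5] m [0.   0.04 0.04] w 1.002 t 16.4
shift [-0.0004  0.0005  0.1224] turn [-0.0038  0.0012 -0.0076] tcp [ 0.5901 -0.0034  0.2089] phi -0.3279 f [ 0.7 -0.1 -0.5]
```

View pics/wrist10.png

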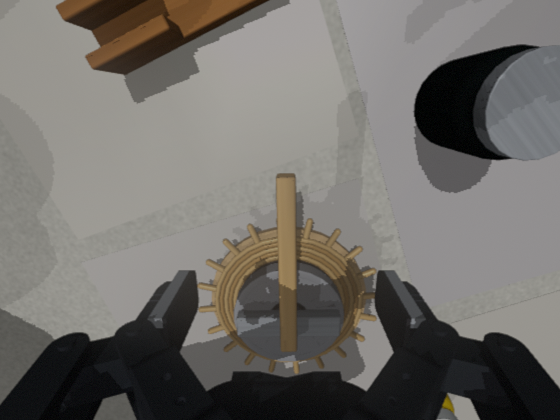

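View pics/d10.png

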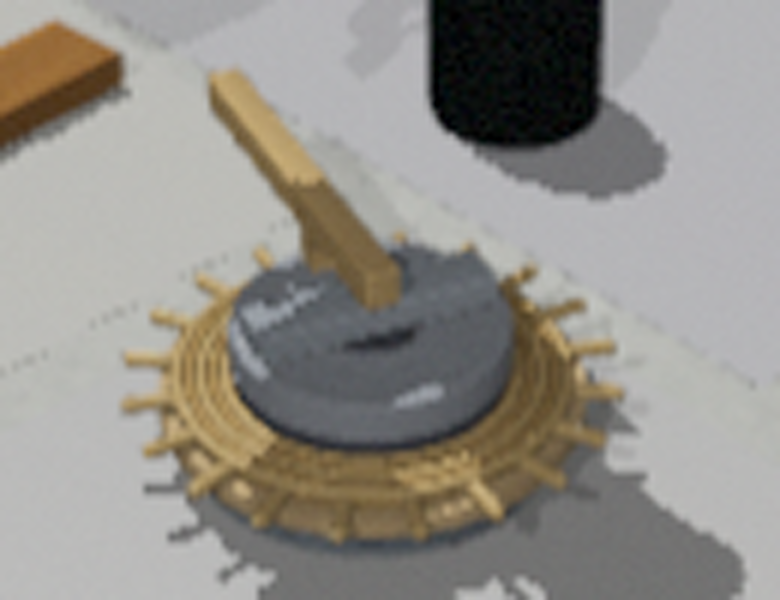

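View pics/scene10.png

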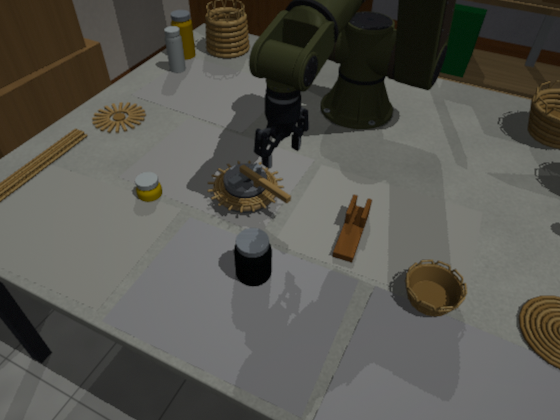

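```bash
python3 - <<'E'
from h import *
s,c=load("wrist10")
R=onz(c,286,178.5,.094,s)[:2];F=onz(c,289,351,.094,s)[:2]
d=F-R;L=np.linalg.norm(d);u=d/L;print("len",L,"dir",np.arctan2(-d[1],-d[0]),"origin",(R+F)/2+u*.072,"C",C)
crop(c["pixels"],195,160,200,210,3,"w10.png")
E
```

```text
len 0.1690710938584119 dir 1.259127894318288 origin [ 0.54984647 -0.12765806] C [ 0.549  -0.1273]
```

View pics/w10.png

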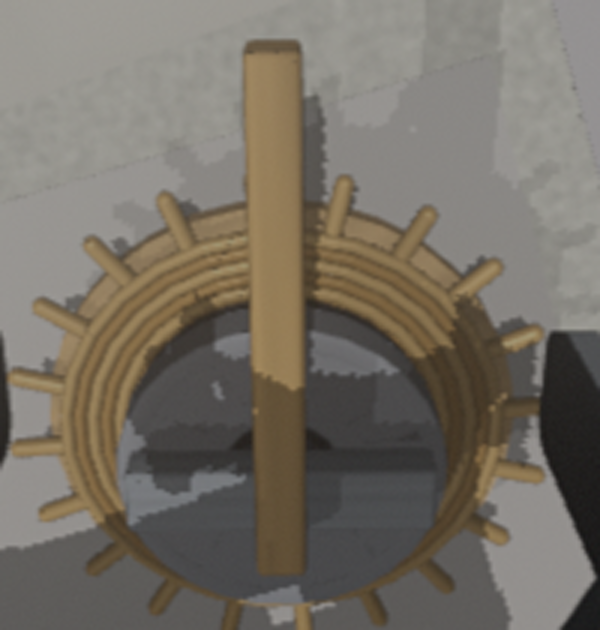

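```bash
python3 -c "
from h import *
ctrl.finish_job(); print(ctrl.sense()['t'])"
```

```text
the job is handed in; nothing more can be done
the job is handed in; nothing more can be done
```

I handed the job in at about 16.6 s of the 58 s allowed. As far as my checks show, everything the task asked for was done, but the hand-in gives no verdict.

- **Seating:** I lifted the spanner out of the rest, lowered both pins into the unturned ring and let go. Contact came at the expected tool height, about 0.088 m.
- **Turning:** I took hold again at the handle end and swung clockwise about 0.98 rad. The side force rose from about 5 N to about 38 N within two short rows, which I took as the stop. I then eased off, let go and backed straight up.
- **Last pictures:** The head centre is within about 1 mm of the ring axis and sits flat on the ring. The gripper is clear, at about 0.21 m. The jar, basket and pot look unmoved by eye.

**Not checked directly:** I could not read the ring's absolute angle. That it is against the stop rests on the force rise and on the swing fitting the 0 to 0.25 rad start range. The spanner backed off about 0.016 rad when I eased off, which is within the pins' play in the holes.

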